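# Power up the casting bench

## Robot

A 6-joint arm with a two-finger parallel gripper is mounted at the origin on the work surface. World frame = base frame: x ahead of the robot, y to its left, z up, the work surface at z = 0. Lengths are in m, angles in degrees, forces in N, time in s.
With the tool pointing down it reaches from about 0.4 to 0.925 m from the base axis. Payload 3.4 kg.
Tool frame: the origin (TCP) lies on the mounting face of the last link; the fingertips stand 173 mm ahead of it and the grasp point (between the pads) lies 155 mm ahead of it; z points along the fingers, x is the direction in which the jaws open and shut, and the axes are right-handed (so a half turn about z gives the same grasp; the last joint's range is limited). The gripper opens to 85 mm and grips with 20 to 120 N. Pads are 22 mm wide; open, the fingers measure 114 mm over their backs; the gripper's body (76 mm by 85 mm) begins 54 mm behind the grasp point. The pads swing forward as they close: fully open they stand 13 mm farther back than shut.
Start: joints at [-4.211, 17.578, 86.31, -0, 76.112, -4.211], TCP at [0.575, -0, 0.405] pointing down, gripper open.
Joint ranges: [-179.03, 179.03], [-60, 130.46], [8.19, 133.38], [-81.62, 261.62], [5.75, 156.47], [-153.77, 153.77]. Speed limits (degrees/s): [147.25, 147.25, 180, 180, 180, 180].

## Interface

Orientations are given as [roll, pitch, yaw] about the fixed x, y, z axes, in that order (R = Rz(yaw) Ry(pitch) Rx(roll)).
In Python, from workcell import bot gives the robot as it stands.
- The arm moves only by the tool send_rows, never from a script. Its argument "commands" is a list of rows, each an object of numbers: "dx", "dy", "dz": the shift along the world's x, y, z in mm; "turn": the turn about the world's z in degrees; "hand": the opening in per cent of the stroke, from 0 (shut) to 100 (fully open). In form: [{"dx": .., "dy": .., "dz": .., "turn": .., "hand": ..}, ...]. A call has 1 to 8 rows; each row is the pose to reach, as a shift and turn from the pose commanded when the call began; what a row does not reach only later rows make up. A row lasts 1/12 s, in which the tool goes at most 41.7 mm and 7.16 degrees, less where a joint would pass 70% of its speed; a pose out of reach is approached as far as the arm can. A call with a gripper value outside its range is refused whole. The fingers move at their own pace and stop on an object; the grip force is fixed at half the most. Time passes only in rows, so rows that repeat a pose let the fingers close. It gives the time, the measured TCP pose, the force and the opening at its end, in the units of the state.
- bot.sense(): the state, without advancing time (a new reading comes with each control period).
- bot.get_image(name): name is "scene" or "side" or "wrist"; returns the picture (384x512x3 uint8, red, green, blue); there is no depth.
- bot.calibration(name): a dict with "intrinsics" (3x3 intrinsics, pixels), "R" (3x3) and "t" (3): a world point X has camera coordinates R X + t; the wrist camera has in their place "T_tool_cam" (4x4, takes a point from camera to tool coordinates, whose origin is the TCP and whose axes are the tool frame's). Camera axes: x right, y down, z forward; pixel columns grow to the right and rows downward; lengths in m; the calibration is good to about 2 mm. A picture is of the moment at which its call begins: read the wrist's pose just before it. calibration takes no time and is no camera call.
- bot.sign_off(): hands the job in, once; it reports no verdict.
The state is a dict: "t": time; "joint_pos": joint angles; "joint_vel": joint speeds; "effort": joint torques, N m; "tool_pos": TCP position; "eef_rot": TCP orientation; "contact_force": force on the tool from outside, world axes, zero at the start; "wrist_torque": the same for the moment, N m; "width": finger opening in m.
Only numpy, scipy, OpenCV 4.12 (cv2) and the standard library are available. Lean on these libraries where they do the work, as an engineer would, in place of code of your own. Each camera call takes 0.05 s, during which the arm holds its last target. There are 200 camera calls.

## Task

Get the casting bench ready for work by tapping its three black rocker switches on with a fingertip: first the dust extractor, then the lamp, and last the turntable. Press each one lightly on its raised end until it tips well over to the other side, and leave all three switched on; do not lift or shove the machines, and leave the egg on the turntable and the other things on the bench as they are.

Things in the scene. Friction and masses are not known exactly. Their poses are not given: they have to be found in the camera images.
- extractor: grey bench dust extractor, loose, 3 kg: a front step 70 mm high with the rocker, behind it a filter box 125 mm high with grilles and a black hose stub (to 150 mm). Origin on the bench straight below the rocker's pivot; x points from the rocker to the tall box, y crosswise, z up. The step spans x -45 to 60 mm, the tall box x 60 to 145 mm, both y -65 to 65 mm
- lamp: bench lamp, loose, 1.8 kg: dark slab base 35 mm high with the rocker, thin steel stem at its far end, conical shade leaning away. Origin on the bench straight below the rocker's pivot; x points from the rocker to the stem, z up. The base spans x -50 to 135 mm, y -55 to 55 mm; the stem (12 mm thick) stands at x 115 mm; the shade reaches x 205 mm and 250 mm above the bench
- turntable: powered modelling turntable, loose, 2.5 kg: a white box 50 mm high with the rocker, behind it a round aluminium wheel of 120 mm diameter, 62 mm above the bench, bearing a small concrete egg. Origin on the bench straight below the rocker's pivot; x points from the rocker to the wheel's centre, which lies at x 100 mm; z up. The box spans x -45 to 55 mm, y -55 to 55 mm
- extractor_rocker (a joint): black paddle rocker 56 x 30 x 8 mm on the extractor; crosswise pivot (extractor's y) in mid-paddle, above the extractor's origin, 90 mm above the bench. Rad: 0 = off, near end (extractor's -x) tipped up 0.3; 0.3 = level; 0.6 = fully on, near end down at the stop. Friction only, stays where left; tips under 2.5 N at its raised end, 5 N nearer the pivot. Its rubber mount sinks 1 mm per 2 N, up to 8 mm, and springs back
- extractor_rocker_press (a point): point on the top face of the extractor's rocker, 22 mm from the pivot towards the raised (near, extractor's -x) end, on the centre line; it moves with the paddle: off, about 10 mm above the pivot's height; level, 4 mm above it; fully on, 3 mm below it
- lamp_rocker (a joint): black paddle rocker 56 x 30 x 8 mm on the lamp; crosswise pivot (lamp's y) in mid-paddle, above the lamp's origin, 55 mm above the bench. Rad: 0 = off, near end (lamp's -x) tipped up 0.3; 0.3 = level; 0.6 = fully on, near end down at the stop. Friction only, stays where left; tips under 2.5 N at its raised end, 5 N nearer the pivot. Its rubber mount sinks 1 mm per 2 N, up to 8 mm, and springs back
- lamp_rocker_press (a point): point on the top face of the lamp's rocker, 22 mm from the pivot towards the raised (near, lamp's -x) end, on the centre line; it moves with the paddle: off, about 10 mm above the pivot's height; level, 4 mm above it; fully on, 3 mm below it
- turntable_rocker (a joint): black paddle rocker 56 x 30 x 8 mm on the turntable; crosswise pivot (turntable's y) in mid-paddle, above the turntable's origin, 70 mm above the bench. Rad: 0 = off, near end (turntable's -x) tipped up 0.3; 0.3 = level; 0.6 = fully on, near end down at the stop. Friction only, stays where left; tips under 2.5 N at its raised end, 5 N nearer the pivot. Its rubber mount sinks 1 mm per 2 N, up to 8 mm, and springs back
- turntable_rocker_press (a point): point on the top face of the turntable's rocker, 22 mm from the pivot towards the raised (near, turntable's -x) end, on the centre line; it moves with the paddle: off, about 10 mm above the pivot's height; level, 4 mm above it; fully on, 3 mm below it
- egg_mid (a point): small egg-shaped concrete casting, 72 mm across and 95 mm high, 0.5 kg, standing loose on the turntable's wheel; the point is at its centre, half-way up. To be left alone
- tin_mid (a point): closed paint tin with a paper label, 72 mm across and 85 mm high, standing on the bench; the point is half-way up. To be left alone
- tape_mid (a point): cardboard tape core (ring) 90 mm across and 48 mm high, lying flat on the bench; the point is at its centre. To be left alone
There are look-alikes about, which are no part of the job. What is meant by the extractor is not green, pink or yellow, and is the larger of those in its own colour.

How it is judged (in metres and radians):
On the way, in this order (a step that is already met when the one before it is completed fails the run):
1. the extractor is switched on (value of joint extractor_rocker above 0.4 rad), for 0.1 s.
2. the lamp is switched on (value of joint lamp_rocker above 0.4 rad), for 0.1 s.
3. the turntable is switched on (value of joint turntable_rocker above 0.4 rad), for 0.1 s.
At the end, for the whole second after the job is handed in: All three rockers stand at more than 0.4 rad (well past level towards on); every machine and bystander within 20 mm of where it began; the egg upright on the turntable (value of joint each of extractor_rocker, lamp_rocker, turntable_rocker above 0.4 rad and distance of each of extractor, lamp, turntable, egg_mid, tin_mid, tape_mid from where it was at the start of the episode below 0.02 m and angle between egg_mid's own z axis and vertical below 0.25 rad); the robot touches nothing.
It fails at once if the lamp is switched on before the extractor (value of joint lamp_rocker above 0.3 rad and not (value of joint extractor_rocker above 0.4 rad)).
It fails at once if the turntable is switched on before the lamp (value of joint turntable_rocker above 0.3 rad and not (value of joint lamp_rocker above 0.4 rad)).
It fails at once if a machine is struck or pressed hard (over 25 N) (contact force between any of the fingers, the arm and extractor above 25 N or contact force between any of the fingers, the arm and lamp above 25 N or contact force between any of the fingers, the arm and turntable above 25 N).
It fails at once if a machine is lifted, shoved more than 20 mm or tipped (distance of any of extractor, lamp, turntable from where it was at the start of the episode above 0.02 m or angle between any of extractor, lamp, turntable's own z axis and vertical above 0.1 rad).
It fails at once if the egg, tin or tape core is moved more than 20 mm, or the egg tipped (distance of any of egg_mid, tin_mid, tape_mid from where it was at the start of the episode above 0.02 m or angle between egg_mid's own z axis and vertical above 0.25 rad).
It also fails if it takes over 56 s, if anything falls off the work surface, if the arm or the gripper's body presses on something with over 40 N, if the wrist force passes 120 N, or if a joint passes its speed limit or range.

## Working session

There is one attempt and no reset: what is moved stays moved. The work goes in short steps, Python scripts to look and compute and a tool call to move; the robot and the scene stay as the last step left them, time stands still between calls to the robot, and variables do not carry over. Pictures are saved under pics/ and viewed, about 8 in all and at most 12, crops included, and the job is handed in when it is done.

Besides the shell and the picture viewer there is one more tool, called after "Call:" in YAML: its name, and indented under it one key for each argument. send_rows: Moves the arm, as the interface text tells. Its arguments: {"type":"object","properties":{"commands":{"type":"array","items":{"type":"object","properties":{"dx":{"type":"number"},"dy":{"type":"number"},"dz":{"type":"number"},"turn":{"type":"number"},"hand":{"type":"number"}}}}},"required":["commands"]}

```bash
mkdir -p pics; ls
python3 - <<'E'
from workcell import bot
import cv2,numpy as np
for n in("scene","side"):
    im=bot.get_image(n); cv2.imwrite(f"pics/{n}0.png",cv2.cvtColor(im,cv2.COLOR_RGB2BGR))
    c=bot.calibration(n); print(n,c["intrinsics"],-np.array(c["R"]).T@c["t"],c["R"])
print(bot.calibration("wrist")); print(bot.sense())
a=cv2.imread("pics/scene0.png")
cv2.imwrite("pics/scene0x.png",cv2.resize(a,(800,600),interpolation=2))
a=cv2.imread("pics/side0.png")
cv2.imwrite("pics/side0x.png",cv2.resize(a,(800,600),interpolation=2))
E
```

```text
pics
scene [[371.38284105   0.         253.42622827]
 [  0.         371.38284105 188.88621583]
 [  0.           0.           1.        ]] [1.2719711  0.35911033 0.82751325] [[-0.5129615   0.85833496 -0.01147115]
 [ 0.57210142  0.33187766 -0.75003812]
 [-0.63997692 -0.39130334 -0.66129512]]
side [[427.32651863   0.         252.31855864]
 [  0.         427.32651863 186.43461025]
 [  0.           0.           1.        ]] [0.50323704 0.815403   0.90601474] [[-0.99944961 -0.03208149 -0.00844143]
 [-0.01592305  0.68717105 -0.72632115]
 [ 0.02910217 -0.72578697 -0.68730367]]
{'intrinsics': array([[326.35475204,   0.        , 257.85125867],
       [  0.        , 326.35475204, 197.03942786],
       [  0.        ,   0.        ,   1.        ]]), 'T_tool_cam': array([[ 9.99998722e-01, -1.47837854e-03,  6.09043126e-04,
        -1.47627532e-04],
       [ 1.22108548e-03,  9.52027563e-01,  3.06009851e-01,
        -7.89379829e-02],
       [-1.03222424e-03, -3.06008716e-01,  9.52028151e-01,
         3.14146886e-02],
       [ 0.00000000e+00,  0.00000000e+00,  0.00000000e+00,
         1.00000000e+00]])}
{'t': 0.1, 'joint_pos': array([-4.21223694e+00,  1.76178928e+01,  8.63785877e+01,  1.02669934e-03,
        7.61126709e+01, -4.20877383e+00]), 'joint_vel': array([-0.06189859, -0.0647055 , -0.22032299,  0.03394296, -0.10890438,
        0.00946104]), 'effort': array([ 4.70438190e-04, -4.58528459e+01, -2.52607870e+01, -1.75910814e-04,
        5.54533050e-03,  5.92343241e-08]), 'tool_pos': array([ 5.74669572e-01, -6.74517914e-06,  4.03859301e-01]), 'eef_rot': array([-1.79990996e+02,  1.08784010e-01, -3.70193409e-03]), 'contact_force': array([ 0.16990926,  0.72826527, -0.08625383]), 'wrist_torque': array([ 0.03052598, -0.0261562 , -0.02916261]), 'width': 0.08535991063081037}
```

View pics/scene0x.png

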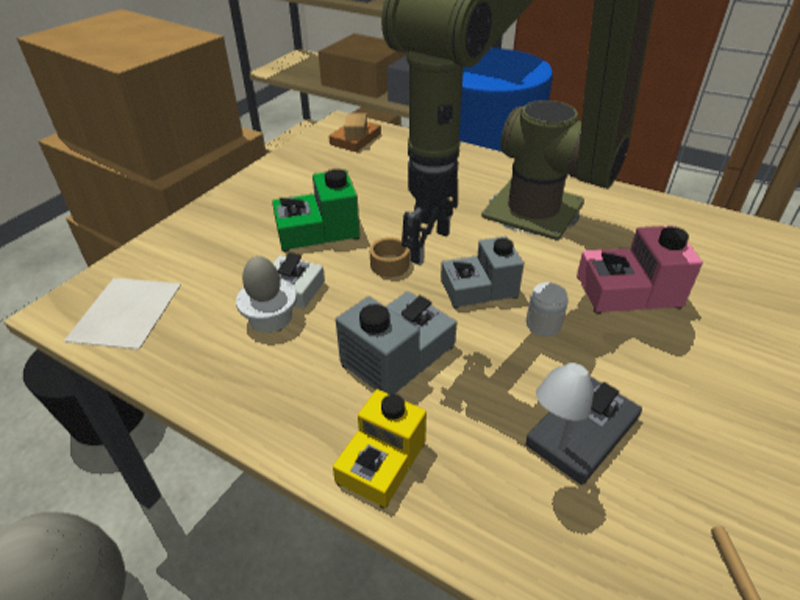

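View pics/side0x.png

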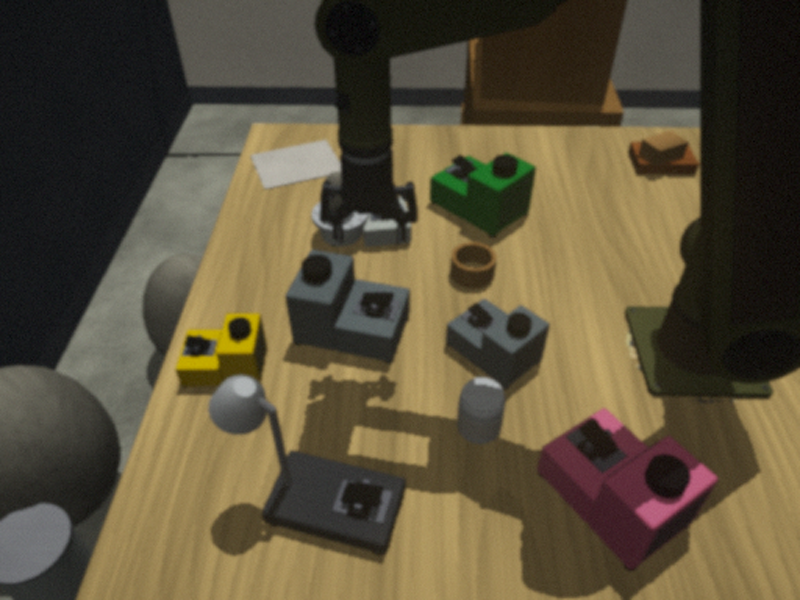

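Scene view (800x600 px): the larger grey extractor has its rocker at (416,311), with its tall box towards the camera. The lamp rocker is at (604,400) and the turntable rocker at (291,265). In the side view the extractor rocker is at (377,304) and the lamp rocker at (361,497). The turntable is mostly hidden by the gripper.

```bash
cat > h.py <<'E'
from workcell import bot
import numpy as np, cv2
from scipy.spatial.transform import Rotation as Ro
def cam(n,s=None):
    c=bot.calibration(n);K=np.array(c["intrinsics"])
    if n!="wrist":
        R=np.array(c["R"]);return K,R.T,-R.T@np.array(c["t"])
    T=np.array(c["T_tool_cam"]);W=np.eye(4)
    W[:3,:3]=Ro.from_euler("xyz",s["eef_rot"],degrees=True).as_matrix();W[:3,3]=s["tool_pos"]
    M=W@T;return K,M[:3,:3],M[:3,3]
def cast(n,uv,z,scale=.64,s=None):
    K,R,o=cam(n,s);d=R@np.linalg.solve(K,[uv[0]*scale,uv[1]*scale,1]);return (o+d*(z-o[2])/d[2])*1000
E
python3 - <<'E'
from h import *
np.set_printoptions(precision=0,suppress=True)
for l,n,uv,z in [("ext","scene",(416,311),.093),("ext","side",(377,304),.093),("lamp","scene",(604,400),.058),("lamp","side",(361,497),.058),("tt","scene",(291,265),.073),
 ("wheel","scene",(267,298),.062),("extstub","scene",(375,315),.15),("extstub","side",(317,265),.15),
 ("extedge a","side",(297,346),0),("extedge b","side",(390,358),0),("lampedge a","side",(266,520),0),("lampedge b","side",(383,550),0),
 ("stem","scene",(563,440),.035),("stem","side",(287,483),.035),("tin","side",(481,395),.085),("tape","side",(473,255),.048),("egg","scene",(262,278),.11),
 ("shade","side",(238,405),.22)]:
    print(l,n,cast(n,uv,z))
E
```

```text
ext scene [581. -21.  93.]
ext side [567. -10.  93.]
lamp scene [580. 336.  58.]
lamp side [572. 338.  58.]
tt scene [ 570. -327.   73.]
wheel scene [ 667. -312.   62.]
extstub scene [678. -46. 150.]
extstub side [670. -46. 150.]
extedge a side [714.   8.   0.]
extedge b side [544.  32.  -0.]
lampedge a side [712. 346.   0.]
lampedge b side [540. 386.   0.]
stem scene [672. 302.  35.]
stem side [683. 306.  35.]
tin side [397. 177.  85.]
tape side [ 387. -199.   48.]
egg scene [ 665. -316.  110.]
shade side [724. 306. 220.]
```

Call:
send_rows:
  commands:
    - {"hand": 0}
    - {"dx": -28,"dy": -10,"dz": -30,"hand": 0}
    - {"dx": -28,"dy": -10,"dz": -60,"hand": 0}
    - {"dx": -28,"dy": -10,"dz": -80,"hand": 0}
    - {"dx": -28,"dy": -10,"dz": -80,"hand": 0}
    - {"dx": -28,"dy": -10,"dz": -80,"hand": 0}
    - {"dx": -28,"dy": -10,"dz": -80,"hand": 0}
    - {"dx": -28,"dy": -10,"dz": -80,"hand": 0}

```text
invalid input
```

```bash
cat > look.py <<'E'
from h import *
import sys,json
s=bot.sense();im=bot.get_image("wrist")
json.dump({k:np.array(s[k]).tolist() for k in("tool_pos","eef_rot")},open("s_%s.json"%sys.argv[1],"w"))
cv2.imwrite("pics/%s.png"%sys.argv[1],cv2.resize(cv2.cvtColor(im,cv2.COLOR_RGB2BGR),(800,600),interpolation=2))
print(s["t"],s["tool_pos"],s["eef_rot"],s["contact_force"],s["width"])
E
python3 look.py w1
```

```text
0.1 [ 5.74669572e-01 -6.74517914e-06  4.03859301e-01] [-1.79990996e+02  1.08784010e-01 -3.70193409e-03] [ 0.16990926  0.72826527 -0.08625383] 0.08535991063081037
```

View pics/w1.png

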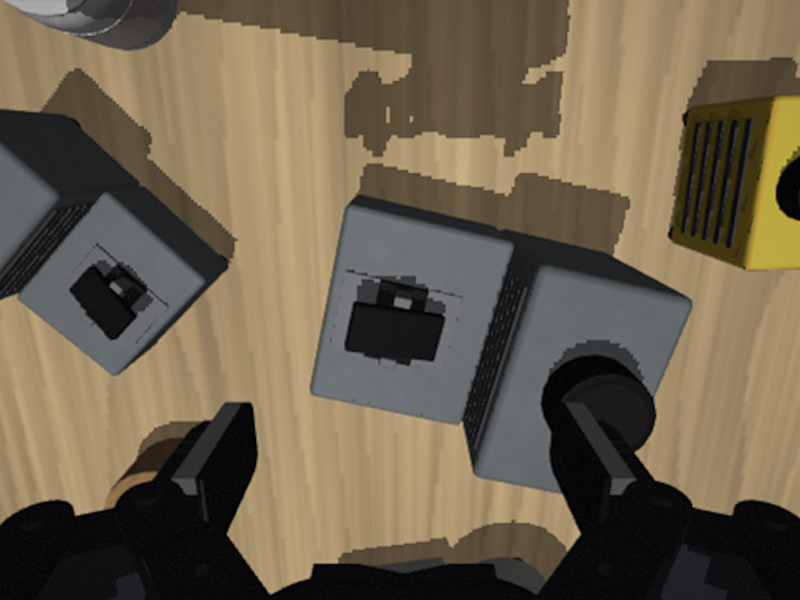

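From the start pose, the wrist view shows the larger grey extractor. Its paddle is centred near (396,333), and the step-top corners are (349,199), (512,241), (463,423) and (312,392). The rows were refused, probably because fields were missing.

Run:
```python
from h import *
import json
np.set_printoptions(precision=1,suppress=True)
s=json.load(open("s_w1.json"))
for uv,z in [((396,333),.093),((349,199),.07),((512,241),.07),((463,423),.07),((312,392),.07),((347,328),.103),((445,339),.085)]: print(uv,cast("wrist",uv,z,s=s))
```

```text
(396, 333) [570.1 -26.3  93. ]
(349, 199) [542.7  48.5  70. ]
(512, 241) [639.3  23.7  70. ]
(463, 423) [614.3 -99.5  70. ]
(312, 392) [514.2 -76.3  70. ]
(347, 328) [542.7 -19.5 103. ]
(445, 339) [599.5 -33.2  85. ]
```

Call:
send_rows:
  commands:
    - {"dx": 0,"dy": 0,"dz": 0,"turn": 0,"hand": 0}
    - {"dx": -28,"dy": -10,"dz": -30,"turn": 0,"hand": 0}
    - {"dx": -28,"dy": -10,"dz": -60,"turn": 0,"hand": 0}
    - {"dx": -28,"dy": -10,"dz": -80,"turn": 0,"hand": 0}
    - {"dx": -28,"dy": -10,"dz": -80,"turn": 0,"hand": 0}
    - {"dx": -28,"dy": -10,"dz": -80,"turn": 0,"hand": 0}

```text
t: 0.65
tool_pos: [0.5467, -0.01, 0.3239]
eef_rot: [-180.0, 0.2, -0.0]
contact_force: [0.1, 0.7, 0.6]
width: 0.0122
```

Call:
send_rows:
  commands:
    - {"dx": -3,"dy": -8,"dz": 0,"turn": -7,"hand": 0}
    - {"dx": -3,"dy": -8,"dz": -20,"turn": -14,"hand": 0}
    - {"dx": -3,"dy": -8,"dz": -40,"turn": -14,"hand": 0}
    - {"dx": -3,"dy": -8,"dz": -44,"turn": -14,"hand": 0}
    - {"dx": -3,"dy": -8,"dz": -46,"turn": -14,"hand": 0}
    - {"dx": -3,"dy": -8,"dz": -48,"turn": -14,"hand": 0}
    - {"dx": -3,"dy": -8,"dz": -50,"turn": -14,"hand": 0}
    - {"dx": -3,"dy": -8,"dz": -52,"turn": -14,"hand": 0}

```text
t: 1.32
tool_pos: [0.5447, -0.018, 0.2738]
eef_rot: [-180.0, -0.1, -14.0]
contact_force: [-0.5, 0.3, -0.2]
width: -0.0
```

```bash
python3 look.py w2
```

```text
1.3167 [ 0.54470571 -0.01800932  0.27377196] [-1.79983234e+02 -1.38916079e-01 -1.39781827e+01] [-0.54383202  0.26952199 -0.24942104] -3.289953349189442e-05
```

View pics/w2.png

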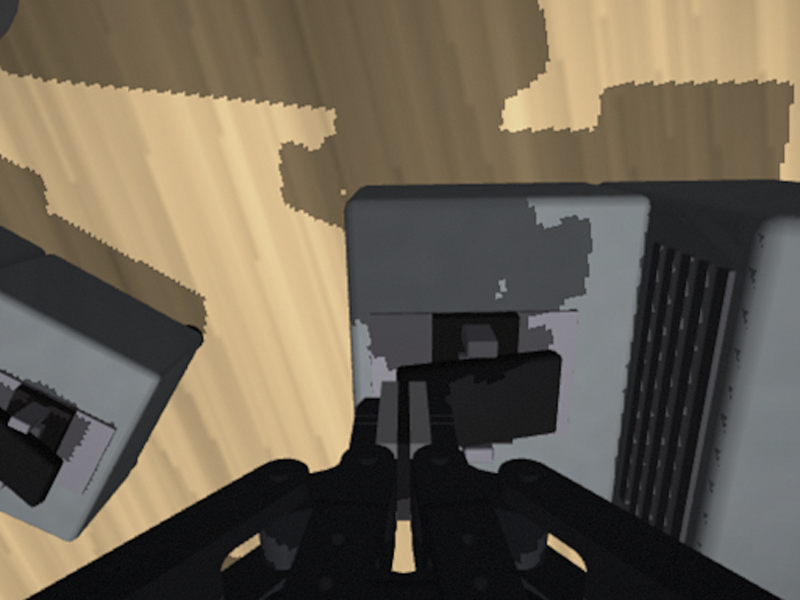

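The shut fingertips are over the paddle's raised (left) end at about (405,420), with the paddle spanning columns 398–560. I'll press down from here.

Call:
send_rows:
  commands:
    - {"dx": 0,"dy": 0,"dz": -2,"turn": 0,"hand": 0}
    - {"dx": 0,"dy": 0,"dz": -4,"turn": 0,"hand": 0}
    - {"dx": 0,"dy": 0,"dz": -6,"turn": 0,"hand": 0}
    - {"dx": 0,"dy": 0,"dz": -8,"turn": 0,"hand": 0}
    - {"dx": 0,"dy": 0,"dz": -8,"turn": 0,"hand": 0}

```text
t: 1.78
tool_pos: [0.5436, -0.0179, 0.2643]
eef_rot: [-180.0, 0.1, -14.0]
contact_force: [-1.2, 1.0, 2.7]
width: 0.0003
```

Call:
send_rows:
  commands:
    - {"dx": 0,"dy": 0,"dz": -1,"turn": 0,"hand": 0}
    - {"dx": 0,"dy": 0,"dz": -2,"turn": 0,"hand": 0}
    - {"dx": 0,"dy": 0,"dz": -3,"turn": 0,"hand": 0}
    - {"dx": 0,"dy": 0,"dz": -4,"turn": 0,"hand": 0}
    - {"dx": 0,"dy": 0,"dz": -4,"turn": 0,"hand": 0}

```text
t: 2.2
tool_pos: [0.5437, -0.0179, 0.2604]
eef_rot: [-180.0, 0.1, -14.0]
contact_force: [-2.2, 2.2, 2.8]
width: 0.0002
```

Call:
send_rows:
  commands:
    - {"dx": 0,"dy": 0,"dz": -1,"turn": 0,"hand": 0}
    - {"dx": 0,"dy": 0,"dz": -2,"turn": 0,"hand": 0}
    - {"dx": 0,"dy": 0,"dz": -3,"turn": 0,"hand": 0}
    - {"dx": 0,"dy": 0,"dz": -3,"turn": 0,"hand": 0}

```text
t: 2.53
tool_pos: [0.5438, -0.0179, 0.2579]
eef_rot: [-180.0, 0.0, -14.0]
contact_force: [-4.2, 2.7, 6.5]
width: -0.0
```

```bash
python3 look.py w3
```

```text
2.5333 [ 0.5437933  -0.01792911  0.25792608] [-1.79995279e+02  2.42686100e-02 -1.39996093e+01] [-4.2302821   2.65692418  6.50698646] -9.503430320193995e-06
```

View pics/w3.png

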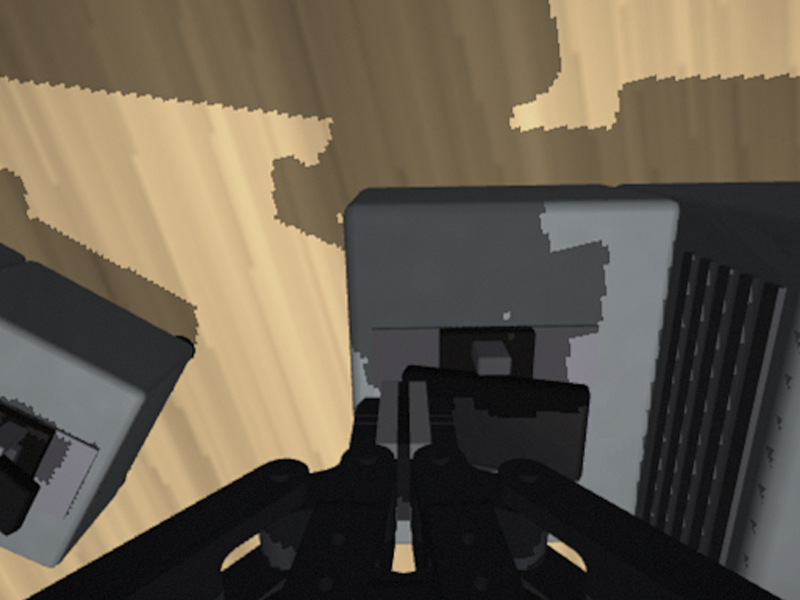

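The paddle has tipped: its far end is now the higher one, around (585,385). The force has risen to 6.5 N, so it's at or near the stop. I'll press 2 mm further and then lift.

Call:
send_rows:
  commands:
    - {"dx": 0,"dy": 0,"dz": -1,"turn": 0,"hand": 0}
    - {"dx": 0,"dy": 0,"dz": -2,"turn": 0,"hand": 0}
    - {"dx": 0,"dy": 0,"dz": -2,"turn": 0,"hand": 0}

```text
t: 2.83
tool_pos: [0.5438, -0.0179, 0.2563]
eef_rot: [-180.0, 0.0, -14.0]
contact_force: [-5.4, 2.4, 10.4]
width: -0.0002
```

Call:
send_rows:
  commands:
    - {"dx": 0,"dy": 0,"dz": 10,"turn": 0,"hand": 0}
    - {"dx": 0,"dy": 0,"dz": 40,"turn": 0,"hand": 0}
    - {"dx": 0,"dy": 0,"dz": 80,"turn": 0,"hand": 0}
    - {"dx": 0,"dy": 30,"dz": 100,"turn": 0,"hand": 0}
    - {"dx": 0,"dy": 70,"dz": 110,"turn": 0,"hand": 0}
    - {"dx": 0,"dy": 110,"dz": 120,"turn": 0,"hand": 0}
    - {"dx": 0,"dy": 150,"dz": 120,"turn": 0,"hand": 0}
    - {"dx": 0,"dy": 190,"dz": 120,"turn": 0,"hand": 0}

```text
t: 3.5
tool_pos: [0.545, 0.1734, 0.3775]
eef_rot: [-179.9, -0.3, -14.1]
contact_force: [0.3, -0.3, -1.0]
width: 0.0002
```

Call:
send_rows:
  commands:
    - {"dx": 0,"dy": 40,"dz": 0,"turn": 0,"hand": 0}
    - {"dx": 0,"dy": 70,"dz": 0,"turn": 0,"hand": 0}
    - {"dx": 0,"dy": 70,"dz": 0,"turn": 0,"hand": 0}
    - {"dx": 0,"dy": 70,"dz": 0,"turn": 0,"hand": 0}

```text
t: 3.83
tool_pos: [0.5445, 0.2436, 0.3758]
eef_rot: [-180.0, -0.1, -13.8]
contact_force: [-0.8, -0.5, 0.9]
width: 0.0002
```

```bash
python3 look.py w4; python3 -c "
from h import *
im=bot.get_image('scene')[:,:,::-1]
cv2.imwrite('pics/sc4.png',cv2.resize(im[160:320,200:440],(800,533),interpolation=2))"
```

```text
3.8333 [0.54449339 0.24360734 0.37577506] [-1.79987457e+02 -1.22728856e-01 -1.38058415e+01] [-0.82710362 -0.48028164  0.86426999] 0.00021926277868772166
```

View pics/w4.png

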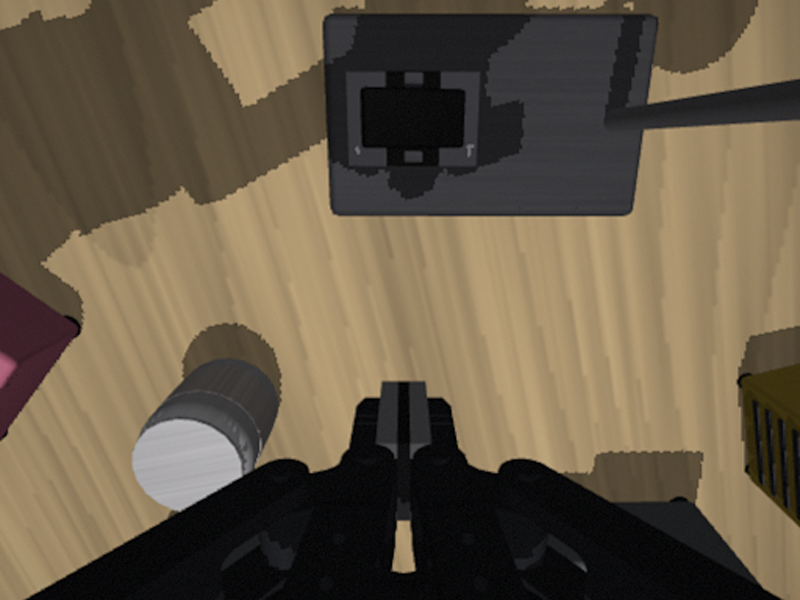

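View pics/sc4.png

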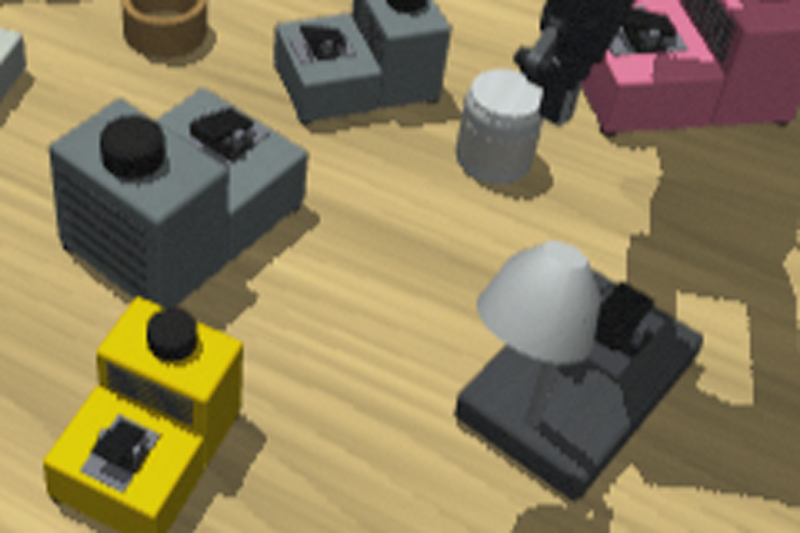

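In the scene crop the extractor's paddle at (228,130) now stands up at its box-side end, so it's on. In the wrist view the lamp base corners are (327,18), (655,20), (631,214) and (333,214). Its paddle centre is (413,117), and it's already aligned with the tool.

Run:
```python
from h import *
import json
np.set_printoptions(precision=1,suppress=True)
s=json.load(open("s_w4.json"))
c=[cast("wrist",uv,.035,s=s) for uv in [(327,18),(655,20),(631,214),(333,214)]]
print(c); m=np.mean(c,0); d=c[1]-c[0]; d/=np.linalg.norm(d); print(d, m-42.5*d, cast("wrist",(413,117),.058,s=s))
p=m-42.5*d; print("tip target",p-27*d,"shift",p-27*d-np.array(s["tool_pos"])*1000)
```

```text
[array([539.9, 392.7,  35. ]), array([711.6, 349.4,  35. ]), array([687.9, 248.2,  35. ]), array([513.7, 291.3,  35. ])]
[ 1.  -0.2  0. ] [572.  330.8  35. ] [572.4 332.   58. ]
tip target [545.9 337.4  35. ] shift [   1.4   93.8 -340.8]
```

Call:
send_rows:
  commands:
    - {"dx": 2,"dy": 40,"dz": 0,"turn": 0,"hand": 0}
    - {"dx": 2,"dy": 78,"dz": -10,"turn": 0,"hand": 0}
    - {"dx": 2,"dy": 94,"dz": -40,"turn": 0,"hand": 0}
    - {"dx": 2,"dy": 94,"dz": -80,"turn": 0,"hand": 0}
    - {"dx": 2,"dy": 94,"dz": -115,"turn": 0,"hand": 0}
    - {"dx": 2,"dy": 94,"dz": -128,"turn": 0,"hand": 0}
    - {"dx": 2,"dy": 94,"dz": -132,"turn": 0,"hand": 0}
    - {"dx": 2,"dy": 94,"dz": -134,"turn": 0,"hand": 0}

```text
t: 4.6
tool_pos: [0.5465, 0.3343, 0.2407]
eef_rot: [179.9, 0.1, -14.1]
contact_force: [-0.5, -0.1, 0.1]
width: 0.0
```

```bash
python3 look.py w5
```

```text
4.6 [0.54647062 0.33434953 0.24070995] [ 1.79904827e+02  6.75159532e-02 -1.41119856e+01] [-0.52554179 -0.14730114  0.06482933] 2.061127364091729e-06
```

View pics/w5.png

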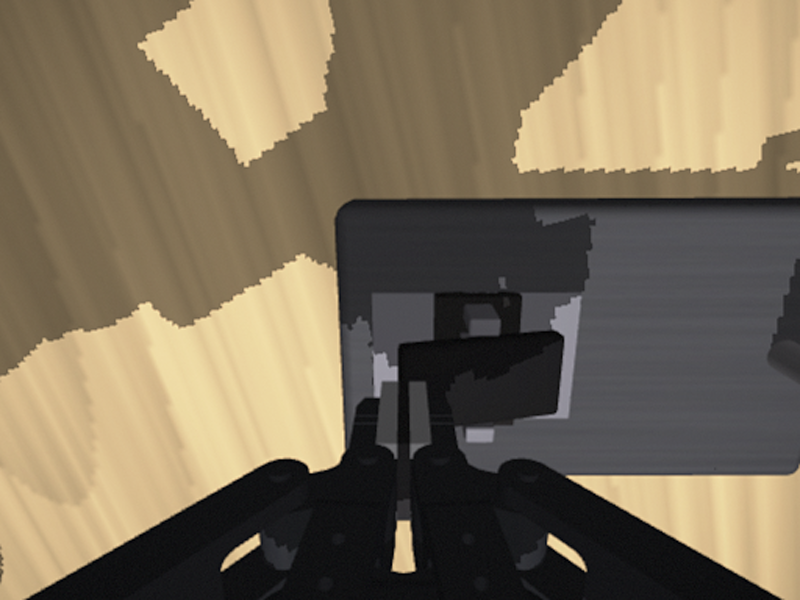

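The fingertips are over the lamp paddle's raised end but a few mm too far towards −y: the paddle is centred on row ~380 and the tips on ~410. I'll shift 4 mm and press in the same way.

Call:
send_rows:
  commands:
    - {"dx": 0,"dy": 4,"dz": 0,"turn": 0,"hand": 0}
    - {"dx": 0,"dy": 4,"dz": -3,"turn": 0,"hand": 0}
    - {"dx": 0,"dy": 4,"dz": -5,"turn": 0,"hand": 0}
    - {"dx": 0,"dy": 4,"dz": -7,"turn": 0,"hand": 0}
    - {"dx": 0,"dy": 4,"dz": -9,"turn": 0,"hand": 0}
    - {"dx": 0,"dy": 4,"dz": -11,"turn": 0,"hand": 0}
    - {"dx": 0,"dy": 4,"dz": -13,"turn": 0,"hand": 0}
    - {"dx": 0,"dy": 4,"dz": -14,"turn": 0,"hand": 0}

```text
t: 5.32
tool_pos: [0.5459, 0.3403, 0.2276]
eef_rot: [-180.0, 0.0, -14.0]
contact_force: [-1.0, 2.1, 1.7]
width: 0.0
```

Call:
send_rows:
  commands:
    - {"dx": 0,"dy": 0,"dz": -1,"turn": 0,"hand": 0}
    - {"dx": 0,"dy": 0,"dz": -2,"turn": 0,"hand": 0}
    - {"dx": 0,"dy": 0,"dz": -3,"turn": 0,"hand": 0}
    - {"dx": 0,"dy": 0,"dz": -3,"turn": 0,"hand": 0}

```text
t: 5.65
tool_pos: [0.546, 0.3401, 0.2247]
eef_rot: [-180.0, 0.0, -14.0]
contact_force: [-1.4, 2.2, 4.0]
width: 0.0003
```

Call:
send_rows:
  commands:
    - {"dx": 0,"dy": 0,"dz": -1,"turn": 0,"hand": 0}
    - {"dx": 0,"dy": 0,"dz": -2,"turn": 0,"hand": 0}
    - {"dx": 0,"dy": 0,"dz": -2,"turn": 0,"hand": 0}

```text
t: 5.9
tool_pos: [0.5461, 0.3401, 0.2231]
eef_rot: [-180.0, -0.0, -14.0]
contact_force: [-2.1, 2.2, 6.0]
width: 0.0001
```

Call:
send_rows:
  commands:
    - {"dx": 0,"dy": 0,"dz": -1,"turn": 0,"hand": 0}
    - {"dx": 0,"dy": 0,"dz": -2,"turn": 0,"hand": 0}
    - {"dx": 0,"dy": 0,"dz": -2,"turn": 0,"hand": 0}

```text
t: 6.15
tool_pos: [0.546, 0.3402, 0.2216]
eef_rot: [-180.0, -0.0, -14.0]
contact_force: [-2.9, 2.4, 9.7]
width: -0.0001
```

The lamp shows the same force signature as the extractor: 9.7 N, at its stop. I'll lift and cross to the turntable.

Call:
send_rows:
  commands:
    - {"dx": 0,"dy": 0,"dz": 10,"turn": 0,"hand": 0}
    - {"dx": 0,"dy": 0,"dz": 50,"turn": 0,"hand": 0}
    - {"dx": 0,"dy": 0,"dz": 90,"turn": 0,"hand": 0}
    - {"dx": 0,"dy": 0,"dz": 130,"turn": 0,"hand": 0}
    - {"dx": 0,"dy": -20,"dz": 160,"turn": 0,"hand": 0}
    - {"dx": 0,"dy": -60,"dz": 160,"turn": 0,"hand": 0}
    - {"dx": 0,"dy": -100,"dz": 160,"turn": 0,"hand": 0}
    - {"dx": 0,"dy": -140,"dz": 160,"turn": 0,"hand": 0}

```text
t: 6.82
tool_pos: [0.5456, 0.1983, 0.3815]
eef_rot: [179.9, -0.1, -13.9]
contact_force: [0.7, -0.5, -0.9]
width: -0.0
```

Call:
send_rows:
  commands:
    - {"dx": 0,"dy": -40,"dz": 0,"turn": 0,"hand": 0}
    - {"dx": 0,"dy": -80,"dz": 0,"turn": 0,"hand": 0}
    - {"dx": 0,"dy": -120,"dz": 0,"turn": 0,"hand": 0}
    - {"dx": 0,"dy": -160,"dz": 0,"turn": 0,"hand": 0}
    - {"dx": 0,"dy": -200,"dz": 0,"turn": 0,"hand": 0}
    - {"dx": 0,"dy": -240,"dz": 0,"turn": 0,"hand": 0}
    - {"dx": 0,"dy": -280,"dz": 0,"turn": 0,"hand": 0}
    - {"dx": 0,"dy": -320,"dz": 0,"turn": 0,"hand": 0}

```text
t: 7.48
tool_pos: [0.545, -0.1225, 0.3805]
eef_rot: [179.9, 0.1, -14.0]
contact_force: [0.7, 0.2, -0.5]
width: 0.0
```

Call:
send_rows:
  commands:
    - {"dx": -5,"dy": -40,"dz": 0,"turn": 7,"hand": 0}
    - {"dx": -10,"dy": -80,"dz": 0,"turn": 14,"hand": 0}
    - {"dx": -15,"dy": -120,"dz": 0,"turn": 21,"hand": 0}
    - {"dx": -20,"dy": -160,"dz": 0,"turn": 23,"hand": 0}
    - {"dx": -20,"dy": -180,"dz": 0,"turn": 23,"hand": 0}
    - {"dx": -20,"dy": -180,"dz": 0,"turn": 23,"hand": 0}
    - {"dx": -20,"dy": -180,"dz": 0,"turn": 23,"hand": 0}

```text
t: 8.07
tool_pos: [0.5251, -0.3018, 0.38]
eef_rot: [-180.0, 0.1, 8.8]
contact_force: [1.0, -0.1, -0.2]
width: -0.0001
```

```bash
python3 look.py w6; python3 -c "
from h import *
im=bot.get_image('scene')[:,:,::-1]
b=bot.get_image('side')[:,:,::-1]
cv2.imwrite('pics/sc6.png',np.hstack([cv2.resize(im[160:320,200:440],(400,300),interpolation=2),cv2.resize(b[150:360,130:340],(400,300),interpolation=2)]))"
```

```text
8.0667 [ 0.52511254 -0.30181052  0.38003477] [-1.79968365e+02  1.01567583e-01  8.80474847e+00] [ 0.99968343 -0.108803   -0.18310151] -0.00011457079024470139
```

View pics/w6.png

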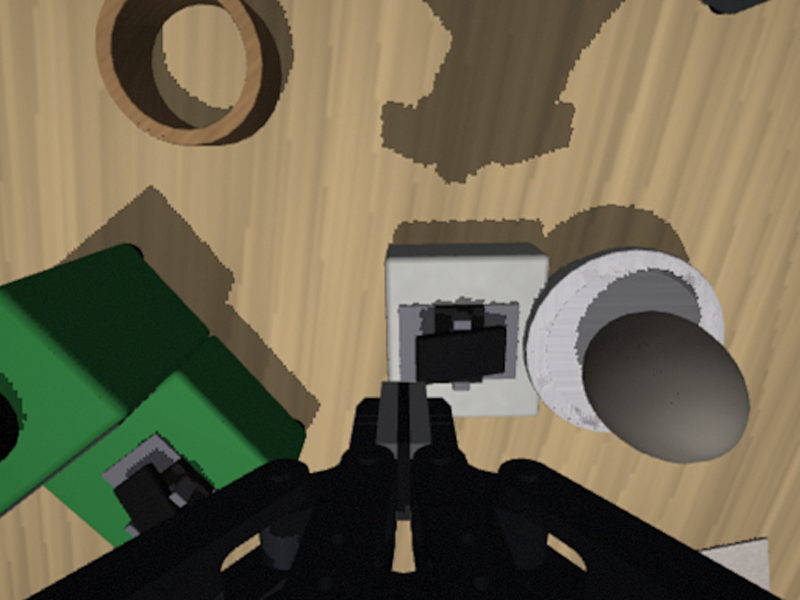

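View pics/sc6.png

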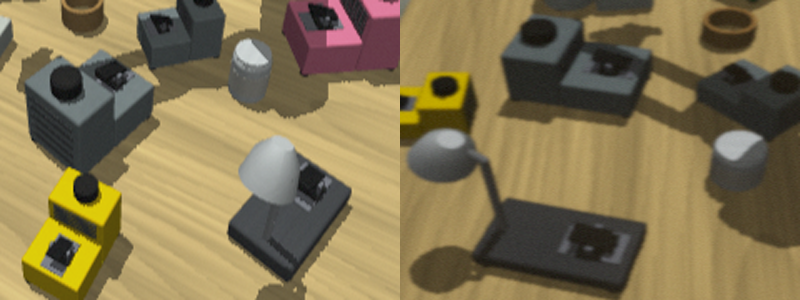

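The wrist view shows the turntable aligned with the tool. Its box-top corners are (387,257), (548,257) and (537,414), and the paddle is centred at (461,355). The green look-alike's rocker is at (160,490), to the left. In the crop the lamp and extractor rockers both appear to be on.

Run:
```python
from h import *
import json
np.set_printoptions(precision=1,suppress=True)
s=json.load(open("s_w6.json"))
c=[cast("wrist",uv,.05,s=s) for uv in [(387,257),(548,257),(537,414)]]
d=c[1]-c[0]; print(c,np.linalg.norm(d),np.linalg.norm(c[2]-c[1])); d/=np.linalg.norm(d)
m=(c[0]+c[2])/2; p=m-5*d; print(d,p,cast("wrist",(461,355),.073,s=s))
print("tip",p-27*d,"shift",p-27*d-np.array(s["tool_pos"])*1000)
print("green rocker",cast("wrist",(160,490),.095,s=s),cast("wrist",(305,425),.07,s=s),cast("wrist",(300,455),.02,s=s))
```

```text
[array([ 513. , -288.5,   50. ]), array([ 607.9, -274. ,   50. ]), array([ 625.8, -377.7,   50. ])] 95.94581397982515 105.313371671564
[1.  0.2 0. ] [ 564.5 -333.9   50. ] [ 564.1 -334.7   73. ]
tip [ 537.8 -338.    50. ] shift [  12.7  -36.2 -330. ]
green rocker [ 400.5 -437.7   95. ] [ 477.9 -396.8   70. ] [ 470.3 -453.7   20. ]
```

Call:
send_rows:
  commands:
    - {"dx": 13,"dy": -36,"dz": 0,"turn": 0,"hand": 0}
    - {"dx": 13,"dy": -37,"dz": -35,"turn": 0,"hand": 0}
    - {"dx": 13,"dy": -37,"dz": -70,"turn": 0,"hand": 0}
    - {"dx": 13,"dy": -37,"dz": -100,"turn": 0,"hand": 0}
    - {"dx": 13,"dy": -37,"dz": -115,"turn": 0,"hand": 0}
    - {"dx": 13,"dy": -37,"dz": -121,"turn": 0,"hand": 0}
    - {"dx": 13,"dy": -37,"dz": -124,"turn": 0,"hand": 0}
    - {"dx": 13,"dy": -37,"dz": -125,"turn": 0,"hand": 0}

```text
t: 8.88
tool_pos: [0.5396, -0.3362, 0.2561]
eef_rot: [180.0, -0.0, 9.1]
contact_force: [0.1, -0.4, 0.8]
width: -0.0
```

```bash
python3 look.py w7
```

```text
8.8833 [ 0.53958725 -0.33623333  0.25610285] [ 1.79979452e+02 -2.00730787e-02  9.08144399e+00] [ 0.10733887 -0.3856849   0.76697555] -6.892808306702477e-07
```

View pics/w7.png

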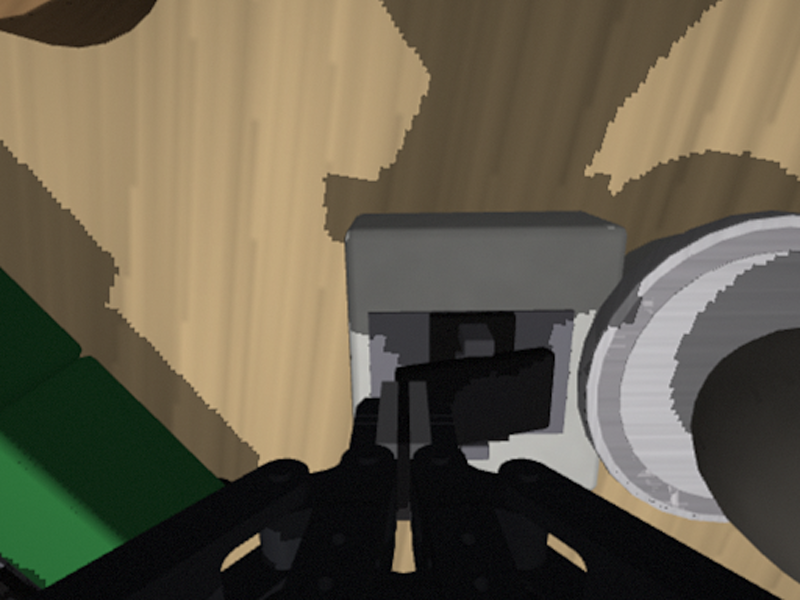

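The tips at (404,415) are over the turntable paddle's raised end, which spans columns 397–553 and rows 350–440. The gripper is clear of the egg. I'll press.

Call:
send_rows:
  commands:
    - {"dx": 0,"dy": 0,"dz": -2,"turn": 0,"hand": 0}
    - {"dx": 0,"dy": 0,"dz": -4,"turn": 0,"hand": 0}
    - {"dx": 0,"dy": 0,"dz": -6,"turn": 0,"hand": 0}
    - {"dx": 0,"dy": 0,"dz": -8,"turn": 0,"hand": 0}
    - {"dx": 0,"dy": 0,"dz": -10,"turn": 0,"hand": 0}
    - {"dx": 0,"dy": 0,"dz": -12,"turn": 0,"hand": 0}
    - {"dx": 0,"dy": 0,"dz": -14,"turn": 0,"hand": 0}
    - {"dx": 0,"dy": 0,"dz": -14,"turn": 0,"hand": 0}

```text
t: 9.6
tool_pos: [0.5388, -0.3373, 0.2413]
eef_rot: [180.0, 0.0, 9.0]
contact_force: [-2.2, -2.2, 1.8]
width: 0.0001
```

Call:
send_rows:
  commands:
    - {"dx": 0,"dy": 0,"dz": -1,"turn": 0,"hand": 0}
    - {"dx": 0,"dy": 0,"dz": -2,"turn": 0,"hand": 0}
    - {"dx": 0,"dy": 0,"dz": -3,"turn": 0,"hand": 0}
    - {"dx": 0,"dy": 0,"dz": -3,"turn": 0,"hand": 0}

```text
t: 9.93
tool_pos: [0.5389, -0.3373, 0.2389]
eef_rot: [180.0, 0.0, 9.0]
contact_force: [-3.3, -2.0, 6.4]
width: -0.0
```

Call:
send_rows:
  commands:
    - {"dx": 0,"dy": 0,"dz": -1,"turn": 0,"hand": 0}
    - {"dx": 0,"dy": 0,"dz": -2,"turn": 0,"hand": 0}
    - {"dx": 0,"dy": 0,"dz": -2,"turn": 0,"hand": 0}

```text
t: 10.18
tool_pos: [0.5389, -0.3373, 0.2375]
eef_rot: [180.0, -0.0, 9.0]
contact_force: [-4.5, -1.5, 8.1]
width: 0.0
```

Call:
send_rows:
  commands:
    - {"dx": 0,"dy": 0,"dz": 10,"turn": 0,"hand": 0}
    - {"dx": 0,"dy": 0,"dz": 40,"turn": 0,"hand": 0}
    - {"dx": 0,"dy": 0,"dz": 80,"turn": 0,"hand": 0}
    - {"dx": 0,"dy": 0,"dz": 120,"turn": 0,"hand": 0}
    - {"dx": 0,"dy": 0,"dz": 150,"turn": 0,"hand": 0}
    - {"dx": -30,"dy": 0,"dz": 180,"turn": 0,"hand": 0}
    - {"dx": -30,"dy": 0,"dz": 180,"turn": 0,"hand": 0}
    - {"dx": -30,"dy": 0,"dz": 180,"turn": 0,"hand": 0}

```text
t: 10.85
tool_pos: [0.5088, -0.3367, 0.4195]
eef_rot: [179.8, -0.3, 9.0]
contact_force: [-0.2, 0.9, -0.2]
width: -0.0
```

```bash
python3 look.py w8; python3 -c "
from h import *
w=cv2.imread('pics/w8.png')
im=bot.get_image('scene')[:,:,::-1];b=bot.get_image('side')[:,:,::-1]
cv2.imwrite('pics/f.png',np.vstack([np.hstack([cv2.resize(im[170:280,200:420],(400,300),interpolation=2),cv2.resize(b[150:360,130:340],(400,300),interpolation=2)]),np.hstack([cv2.resize(w,(400,300)),cv2.resize(im[150:230,140:250],(400,300),interpolation=2)])]))"
```

```text
10.85 [ 0.50882165 -0.33670077  0.41950524] [179.84244081  -0.2564511    8.96955049] [-0.18163849  0.94159322 -0.21527676] -2.5146347053634223e-05
```

View pics/f.png

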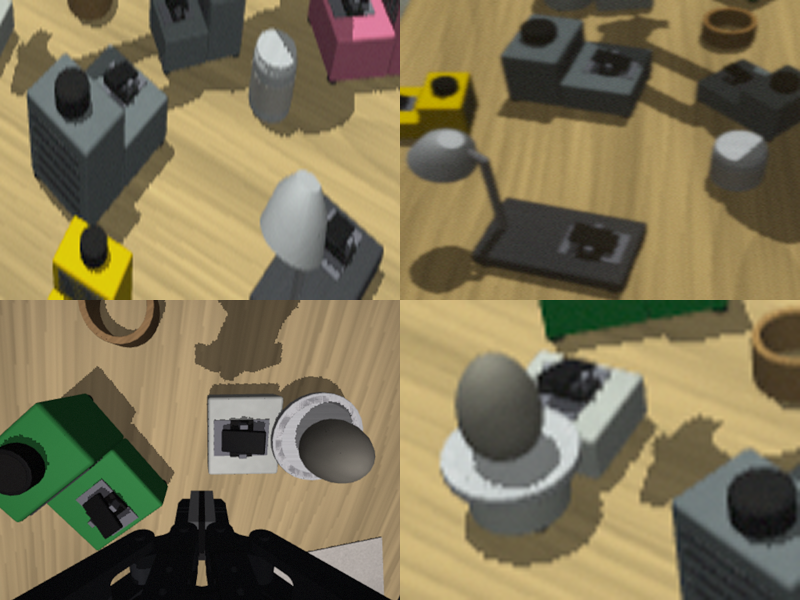

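```bash
python3 -c "
from workcell import bot
print(bot.sign_off())"
```

```text
the job is handed in; nothing more can be done
None
```

I tapped the three rockers on with the shut fingertips, in the order extractor (the larger grey one), lamp, turntable, and handed the job in at about 11 s of the 56 s allowed. The sign-off gave no verdict.

- **Switches:** Each paddle tipped under about 2–4 N. I then pressed to about 8–10 N, past the point where the force began to rise, so each should be at its stop. The limit is 25 N. In the last pictures all three paddles stand high at their far end. I judged the angles from force, fingertip height and pictures, because no joint reading is available.
- **Surroundings:** The egg is upright on its wheel, and I saw no shift in the machines, tin or tape core, though I did not re-measure their positions. The arm ended with the fingertips about 245 mm above the bench, touching nothing.
- **Hiccups:** The first move call was refused because its rows left out some fields, and nothing moved. At the lamp I corrected the fingertip by 4 mm before pressing. No check failed or disagreed.

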